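# Top up the ball jar that has run low

## Task

One of the two clear ball jars on the stand has run low. Take the cover off that jar, pour all five balls from the scoop through its funnel, stand the empty scoop upright on the bench, and put the cover squarely back on the jar. Keep the full jar covered throughout, and leave the other things on the bench where they are.

Things in the scene. Friction and masses are not known exactly. Their poses are not given: they have to be found in the camera images.
- stand: Fixed stand with two identical ball jars. Grey base plate 110 x 270 x 12 mm; origin under its centre, z up, y along its long side. Jars at y = +70 and -70 mm: clear tube 58 mm outside, 50 inside, from z = 12 to 106 mm, then an aluminium funnel widening to a rim at z = 155 mm. It stands left or right of the robot's midline, turned up to 0.3 rad.
- rim_left (a point): Centre of the funnel rim of the jar at stand y = +70 mm, at rim height (155 mm). Rim 110 mm dia outside, 104 inside; the 15 mm below it are a straight collar.
- rim_right (a point): Centre of the funnel rim of the jar at stand y = -70 mm, at rim height
- charge_low: The one layer of three black steel balls (20 mm) on the floor of the jar that has run low, fixed; origin on the jar's axis at its floor, 12 mm above the bench. It may be in either jar.
- charge_full: The 89 mm high stack of black steel balls that fills the other jar, fixed; origin on that jar's axis at its floor
- cover_a: Loose round cover lying on the left jar (stand y = +70 mm), 120 g. Origin centre underside, z up: spigot 92 mm dia, z 0 to 8 mm (hangs in the funnel collar, 6 mm play all round); flange 116 mm dia, z 8 to 16 (rests on the rim, origin then 147 mm above the bench); knob 28 mm dia, z 16 to 44. It may be laid on the bench as it is.
- cover_b: The same kind of cover on the funnel of the right jar (stand y = -70 mm). The bench 0.58 to 0.72 m ahead of the robot base, within 90 mm of its midline, is kept clear; a cover can be laid there.
- scoop: Loose aluminium hand scoop holding the five balls, 150 to 310 g empty. Origin under its centre, z up; open mouth to its own -x (roughly to the robot at the start). 60 mm wide (54 inside); flat floor 3 mm thick, x -21 to 54 mm, then a ramp rising at 0.36 rad to the lip; walls 35 mm high. Tilted mouth-down by 0.9 to 1.1 rad, all the balls roll out over the lip.
- scoop_grip (a point): Point to grip on the scoop's black strap handle: scoop x = 0, z = 78 mm; axes as the scoop's. The strap runs along x above the scoop, x -38 to 60 mm, z 66 to 88, 16 mm wide, free on both sides: grip it from above, closing across y.
- scoop_lip (a point): Middle of the scoop's pouring lip: scoop x = -62, z = 18 mm; axes as the scoop's
- ball_0_center (a point): Centre of loose black steel ball 0, 20 mm dia, 33 g, in the scoop at the start
- ball_1_center (a point): Centre of loose black steel ball 1, 20 mm dia, 33 g, in the scoop at the start
- ball_2_center (a point): Centre of loose black steel ball 2, 20 mm dia, 33 g, in the scoop at the start
- ball_3_center (a point): Centre of loose black steel ball 3, 20 mm dia, 33 g, in the scoop at the start
- ball_4_center (a point): Centre of loose black steel ball 4, 20 mm dia, 33 g, in the scoop at the start
- micrometer: Bystander: micrometer lying on the bench between the work, 43 x 136 x 15 mm; origin under its centre
- mug_1: Bystander: mug, 82 x 114 x 91 mm; origin under its centre
- tape_roll: Bystander: roll of tape lying flat, 96 mm dia, 25 mm high; origin under its centre

How it is judged:
On the way, in this order (a step that is already met when the one before it is completed fails the run):
1. the cover is off the low jar (not (horizontal distance between cover_a and charge_low below 0.06 m) and not (horizontal distance between cover_b and charge_low below 0.06 m)), for 0.2 s.
2. all five balls lie in the low jar's tube, still uncovered (all of step 1 and horizontal distance between each of ball_0_center, ball_1_center, ball_2_center, ball_3_center, ball_4_center and charge_low below 0.03 m and height (world z) of each of ball_0_center, ball_1_center, ball_2_center, ball_3_center, ball_4_center below 0.1 m), for 0.2 s.
At the end, for the whole second after the job is handed in: All five balls lie in the low jar's tube (30 mm of its axis, under 100 mm high); each jar has a cover flat on it (12 mm off axis, 4 mm in height, 0.08 rad); the scoop stands upright on the bench (0.1 rad, 6 mm); covers and scoop are at rest (horizontal distance between each of ball_0_center, ball_1_center, ball_2_center, ball_3_center, ball_4_center and charge_low below 0.03 m and height (world z) of each of ball_0_center, ball_1_center, ball_2_center, ball_3_center, ball_4_center below 0.1 m and (((horizontal distance between cover_a and charge_low below 0.012 m and height (world z) of cover_a between 0.143 and 0.151 m and angle between cover_a's own z axis and vertical below 0.08 rad) and (horizontal distance between cover_b and charge_full below 0.012 m and height (world z) of cover_b between 0.143 and 0.151 m and angle between cover_b's own z axis and vertical below 0.08 rad)) or ((horizontal distance between cover_b and charge_low below 0.012 m and height (world z) of cover_b between 0.143 and 0.151 m and angle between cover_b's own z axis and vertical below 0.08 rad) and (horizontal distance between cover_a and charge_full below 0.012 m and height (world z) of cover_a between 0.143 and 0.151 m and angle between cover_a's own z axis and vertical below 0.08 rad))) and height (world z) of scoop between -0.004 and 0.006 m and angle between scoop's own z axis and vertical below 0.1 rad and linear speed of each of cover_a, cover_b, scoop below 0.02 m/s); the robot touches nothing.
It fails at once if the full jar was uncovered (not (horizontal distance between cover_a and charge_full below 0.03 m and height (world z) of cover_a below 0.165 m) and not (horizontal distance between cover_b and charge_full below 0.03 m and height (world z) of cover_b below 0.165 m)).
It fails at once if the micrometer, mug or tape roll was moved by more than 30 mm (distance of any of micrometer, mug_1, tape_roll from where it was at the start of the episode above 0.03 m).
It also fails if it takes over 72 s, if anything falls off the work surface, if the arm or the gripper's body presses on something with over 40 N, if the wrist force passes 120 N, or if a joint passes its speed limit or range.

## Robot

A 7-joint arm with a two-finger parallel gripper is mounted at the origin on a cart in front of the work surface, level with it; the furniture and walls round the work are solid. World frame = base frame: x ahead of the robot, y to its left, z up, the work surface at z = 0. Lengths are in m, angles in rad, forces in N, time in s.
With the tool pointing down it reaches from about 0.35 to 0.9 m from the base axis. Payload 19.9 kg.
Tool frame: the origin (TCP) lies between the finger pads; the fingertips stand 14 mm ahead of it and the grasp point (between the pads) lies 5 mm behind it (ctrl.tip_extent is the distance from the TCP to the fingertips, in m); z points along the fingers, y is the line along which they close (so a half turn about z gives the same grasp; the last joint's range is limited). The gripper opens to 94 mm and grips with 3 to 60 N. Pads are 16 mm wide; open, the fingers measure 119 mm over their backs; the gripper's body (75 mm by 177 mm) begins 78 mm behind the grasp point.
Start: joints at [1.131, 0.417, -0.01, 1.614, 0.005, 1.111, -0.053], TCP at [0.242, -0.576, 0.219] pointing down, gripper open.
Joint ranges: [-2.81, 2.81], [-0.39, 2.02], [-1.27, 1.25], [0.06, 2.57], [-1.19, 4.33], [0.19, 2], [-2.82, 2.82]. Speed limits (rad/s): [1.89, 1.89, 2.39, 2.39, 3.01, 3.01, 3.01].

## Interface

Orientations are given as a unit quaternion [w, x, y, z].
In Python, from workcell import ctrl gives the robot as it stands.
- The arm moves only by the tool jog_arm, called after "Emit:" as name(argument=value, ...), one argument or row to a line, values as JSON. Schema: {"type":"object","properties":{"rows":{"type":"array","items":{"type":"object","properties":{"turn_vec":{"type":"array","items":{"type":"number"},"minItems":3,"maxItems":3},"xyz":{"type":"array","items":{"type":"number"},"minItems":3,"maxItems":3},"jaw":{"type":"number"}},"additionalProperties":false,"required":["jaw"]},"minItems":1,"maxItems":8},"only":{"type":"string"},"quiet":{"type":"boolean"},"lines":{"type":"string"}},"required":["rows"],"additionalProperties":false}. rows is a list of rows, 1 to 8 of them, each an object with the fields turn_vec (a list: a rotation vector rx, ry, rz in rad), xyz (a list: dx, dy, dz in mm), jaw (the opening from 0.0 (shut) to 1.0 (fully open)); a field left out counts as zero (the opening has to be given); each row is the pose to reach, as a shift and turn from the pose commanded when the call began, along the tool's axes at that moment; what a row does not reach only later rows make up. A row lasts 1/10 s, in which the tool goes at most 0.05 m and 0.15 rad, less where a joint would pass 70% of its speed; a pose out of reach is approached as far as the arm can. The fingers move at their own pace and stop on an object; the grip force is fixed at half the most. Time passes only in rows, so rows that do not move let the fingers close. The tool returns the time, the measured TCP pose, the force, the opening and the grip force at its end. only (a regular expression) keeps the lines of the reply that match it, lines (a string "A,B") keeps lines A to B, and quiet returns only ok. Input that does not fit is refused with a message, and nothing moves.
- ctrl.sense(): the state, without advancing time (a new reading comes with each control period).
- ctrl.get_image(name): name is "scene" or "top"; returns a dict with "color" (400x640x3 uint8, blue, green, red), "mtx" (3x3 intrinsics, pixels), "R" (3x3) and "t" (3): a world point X has camera coordinates R X + t. Camera axes: x right, y down, z forward; pixel columns grow to the right and rows downward; lengths in m; the calibration is good to about 2 mm. A picture is of the moment at which its call begins. There is no depth.
- ctrl.close_job(): hands the job in; it is judged then, once.
The state is a dict: "time_s": time; "q": joint angles; "qd": joint speeds; "tau": joint torques, N m; "tcp_pos": TCP position; "tcp_rot": TCP orientation; "wrist_force": force on the tool from outside, world axes, zero at the start; "wrist_torque": the same for the moment, N m; "finger_gap": opening from 0.0 (shut) to 1.0 (fully open); "finger_force": force on a finger pad.
Only numpy, scipy, OpenCV 4.12 (cv2) and the standard library are available. Lean on these libraries where they do the work, as an engineer would, in place of code of your own. Each camera call takes 0.05 s, during which the arm holds its last target. There are 200 camera calls.

## Working session

There is one attempt and no reset: what is moved stays moved. The work goes in short steps, Python scripts to look and compute and a tool call to move; the robot and the scene stay as the last step left them, time stands still between calls to the robot, and variables do not carry over. Pictures are saved under pics/ and viewed, at most 10 in all, crops included, and the job is handed in when it is done.

```bash
ls; mkdir -p pics; python3 - <<'E'
from workcell import ctrl
import cv2
for n in("scene","top"):
    d=ctrl.get_image(n);cv2.imwrite(f"pics/{n}0.png",d["color"]);print(n,d["mtx"].round(1).tolist(),(-d["R"].T@d["t"]).round(3),d["R"].round(2).tolist())
s=ctrl.sense();print(s["time_s"],s["tcp_pos"],s["tcp_rot"],s["finger_gap"])
E
```

```text
pics
workcell.py
scene [[408.3, 0.0, 320.9], [0.0, 408.3, 195.3], [0.0, 0.0, 1.0]] [-0.363  0.782  0.668] [[-0.67, -0.75, -0.0], [-0.3, 0.27, -0.91], [0.68, -0.61, -0.41]]
top [[425.0, 0.0, 315.9], [0.0, 425.0, 198.8], [0.0, 0.0, 1.0]] [ 0.121 -0.206  1.37 ] [[0.47, -0.88, 0.01], [-0.83, -0.44, -0.34], [0.3, 0.15, -0.94]]
0.1 [ 0.24195337 -0.5759362   0.21889939] [-5.06739928e-04  9.80285875e-01  1.97583700e-01 -1.65514499e-04] 1.001454126768244
```

View pics/scene0.png

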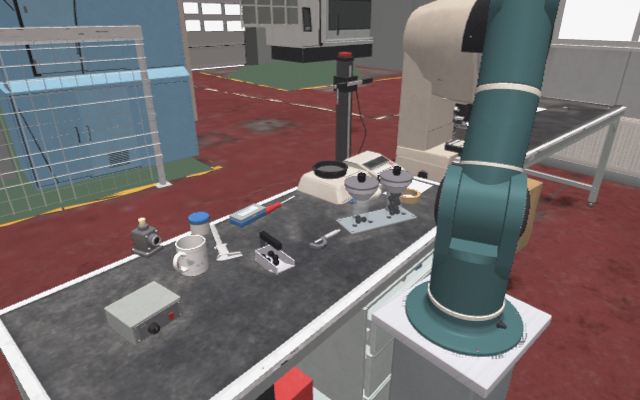

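View pics/top0.png

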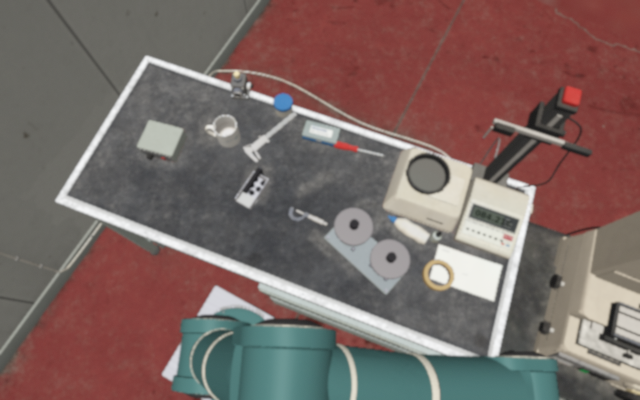

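The scene view shows the jars' covers near (361,185) and (397,178), and the scoop at (273,258) with its handle at (270,240). The top view shows the covers at (353,227) and (389,259), and the scoop at (252,187). I'll zoom in on both in one composite.

```bash
python3 - <<'E'
import cv2,numpy as np
s=cv2.imread("pics/scene0.png");t=cv2.imread("pics/top0.png")
z=lambda im,x,y,w,h,k:cv2.resize(im[y:y+h,x:x+w],None,fx=k,fy=k,interpolation=cv2.INTER_CUBIC)
a=z(s,330,160,100,75,4);b=z(s,240,220,100,75,4);c=z(t,315,195,100,75,4);d=z(t,220,150,100,75,4)
cv2.imwrite("pics/comp0.png",np.vstack([np.hstack([a,b]),np.hstack([c,d])]))
E
```

```text
(no output)
```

View pics/comp0.png

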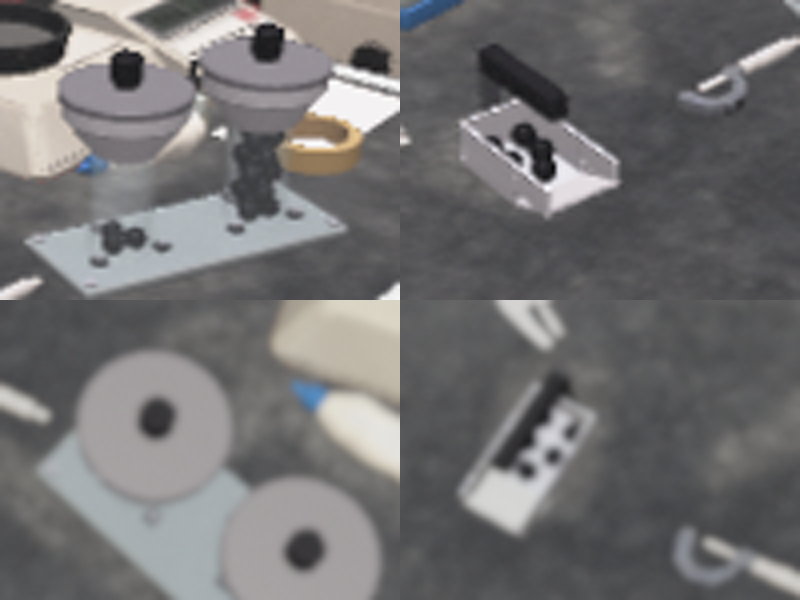

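The low jar is the left one in the scene crop (three balls at about (121,237) in the composite), so it is the one at stand y=+70 and its cover is cover_a. The balls sit at the back of the scoop. The handle ends are at about (490,55) and (560,103) in the scene crop, and (558,380) and (507,462) in the top crop.

```bash
cat > h.py <<'E'
import cv2,numpy as np
from workcell import ctrl
from scipy.spatial.transform import Rotation as Ro
def cams(): return {n:ctrl.get_image(n) for n in("scene","top")}
def tri(c,ps,pt):
    P=[c[n]["mtx"]@np.c_[c[n]["R"],c[n]["t"]] for n in("scene","top")]
    X=cv2.triangulatePoints(P[0],P[1],np.array(ps,float).reshape(2,1),np.array(pt,float).reshape(2,1)).ravel();X=X[:3]/X[3]
    e=[np.linalg.norm(proj(c[n],X)-p) for n,p in(("scene",ps),("top",pt))]
    return X.round(4),np.round(e,1)
def proj(d,X):
    v=d["mtx"]@(d["R"]@np.asarray(X)+d["t"]);return v[:2]/v[2]
def ray(d,p,z):
    v=d["R"].T@np.linalg.solve(d["mtx"],[p[0],p[1],1]);o=-d["R"].T@d["t"];return (o+v*(z-o[2])/v[2]).round(4)
def blob(d,m,roi):
    x,y,w,h=roi;k=np.zeros(m.shape,np.uint8);k[y:y+h,x:x+w]=m[y:y+h,x:x+w]
    n,l,s,c=cv2.connectedComponentsWithStats(k);i=1+np.argmax(s[1:,4]);return c[i],s[i],(l==i).astype(np.uint8)
def dark(d,t=60): return (d["color"].max(2)<t).astype(np.uint8)
def tool(target):  # world shift -> tool-axis shift
    s=ctrl.sense();w,x,y,z=s["tcp_rot"];R=Ro.from_quat([x,y,z,w]);return (R.inv().apply(np.array(target)-s["tcp_pos"])).round(4)
E
python3 - <<'E'
from h import *
c=cams()
for nm,rs,rt in(("low",(352,168,18,16),(342,212,24,24)),("full",(388,162,18,16),(378,246,24,24))):
    a=blob(c["scene"],dark(c["scene"]),rs);b=blob(c["top"],dark(c["top"]),rt)
    print(nm,a[0].round(1),a[1],b[0].round(1),b[1],tri(c,a[0],b[0]))
    # flange disc in top view
    g=c["top"]["color"].astype(int);m=((g.max(2)-g.min(2)<22)&(g.mean(2)>105)&(g[...,0]<=g[...,2]+6)).astype(np.uint8)
    x,y,w,h=rt;q=blob(c["top"],m,(x-12,y-12,w+24,h+24))
    cn=max(cv2.findContours(q[2],0,1)[0],key=cv2.contourArea);e=cv2.fitEllipse(cv2.convexHull(cn));print(" disc",e,ray(c["top"],e[0],.163))
S=lambda X,Y:(240+(X-400+.5)/4-.5,220+(Y+.5)/4-.5)
T=lambda X,Y:(220+(X-400+.5)/4-.5,150+(Y-300+.5)/4-.5)
print("handle back",tri(c,S(488,52),T(560,378)),"front",tri(c,S(560,100),T(508,460)))
for nm,p in(("lipL",T(462,493)),("lipR",T(520,533)),):print(nm,ray(c["top"],p,.018))
print("backR wall top",ray(c["top"],T(593,410),.035))
print("lip scene",ray(c["scene"],S(549,213),.018),ray(c["scene"],S(618,183),.018))
C=lambda X,Y:(330+(X+.5)/4-.5,160+(Y+.5)/4-.5)
print("plate corners",[ray(c["scene"],C(*p),.012) for p in((27,240),(88,292),(346,229),(278,184))])
print(ctrl.sense()["tcp_pos"])
E
```

```text
low [361.2 176.9] [358 173   8   9  60] [353.6 224.6] [351 221   6   8  32] (array([ 0.4831, -0.1502,  0.1762]), array([0., 0.]))
 disc ((360.62164306640625, 226.64263916015625), (44.46854782104492, 58.598419189453125), 94.62142944335938) [ 0.4913 -0.1705  0.163 ]
full [396.5 170. ] [393 166   8   9  58] [390.6 257.4] [388 254   6   7  30] (array([ 0.4453, -0.2861,  0.1767]), array([0.1, 0.1]))
 disc ((389.60205078125, 242.80001831054688), (47.70685577392578, 79.1500244140625), 176.19081115722656) [ 0.4871 -0.2664  0.163 ]
handle back (array([0.5374, 0.2126, 0.08  ]), array([0.1, 0.1])) front (array([0.4538, 0.2121, 0.0774]), array([0.9, 0.7]))
lipL [0.4272 0.2519 0.018 ]
lipR [0.4197 0.1905 0.018 ]
backR wall top [0.5395 0.1874 0.035 ]
lip scene [0.4168 0.2493 0.018 ] [0.4138 0.1914 0.018 ]
plate corners [array([ 0.5444, -0.0991,  0.012 ]), array([ 0.4444, -0.0723,  0.012 ]), array([ 0.3714, -0.3224,  0.012 ]), array([ 0.4694, -0.3514,  0.012 ])]
[ 0.24205002 -0.57599527  0.21908332]
```

```bash
python3 -c "
from h import *
print(tool([.483,-.150,.26]),ctrl.sense()['q'].round(2), ray({**ctrl.get_image('top')},(312,216),.015))"
```

```text
[ 0.3872 -0.2994 -0.0407] [ 1.13  0.42 -0.01  1.61  0.    1.11 -0.05] [ 0.4936 -0.0068  0.015 ]
```
q1=1.13 for TCP azimuth -1.17: q1 sign reversed.

The manual's scale: shifts go in mm. Converting my numbers, 0.31 m is 310, 0.27 m is 270.

Emit:
jog_arm(
  rows=[
    {"xyz":[40,-30,-40],"jaw":1},
    {"xyz":[80,-60,-40],"jaw":1},
    {"xyz":[120,-90,-40],"jaw":1},
    {"xyz":[155,-120,-40],"jaw":1},
    {"xyz":[190,-147,-40],"jaw":1},
    {"xyz":[230,-178,-40],"jaw":1},
    {"xyz":[270,-209,-40],"jaw":1},
    {"xyz":[310,-240,-40],"jaw":1},
  ],
)

```text
time_s: 1.05
tcp_pos: [0.4338, -0.2361, 0.2597]
tcp_rot: [0.0, 0.98, 0.198, 0.0]
wrist_force: [0.4, -0.5, -0.6]
finger_gap: 0.997
finger_force: 0.0
```

Emit:
jog_arm(
  rows=[
    {"xyz":[40,-30,0],"jaw":1},
    {"xyz":[77,-59,0],"jaw":1},
    {"xyz":[77,-59,0],"jaw":1},
    {"xyz":[77,-59,0],"jaw":1},
    {"xyz":[77,-59,0],"jaw":1},
  ],
)

```text
time_s: 1.55
tcp_pos: [0.4809, -0.1547, 0.2593]
tcp_rot: [0.0, 0.98, 0.197, -0.0]
wrist_force: [-0.0, -0.1, 0.2]
finger_gap: 0.998
finger_force: 0.0
```

```bash
python3 -c "
from h import *
print(tool([.483,-.150,.181]))"
```

```text
[ 0.0038 -0.0035  0.0783]
```

Emit:
jog_arm(
  rows=[
    {"xyz":[4,-4,30],"jaw":1},
    {"xyz":[4,-4,60],"jaw":1},
    {"xyz":[4,-4,78],"jaw":1},
    {"xyz":[4,-4,78],"jaw":1},
    {"xyz":[4,-4,78],"jaw":0},
    {"xyz":[4,-4,78],"jaw":0},
    {"xyz":[4,-4,78],"jaw":0},
    {"xyz":[4,-4,78],"jaw":0},
  ],
)

```text
time_s: 2.35
tcp_pos: [0.4837, -0.1487, 0.1821]
tcp_rot: [0.0, 0.98, 0.197, 0.0]
wrist_force: [0.4, 0.5, -0.5]
finger_gap: 0.696
finger_force: 0.0
```

Emit:
jog_arm(
  rows=[
    {"jaw":0},
    {"jaw":0},
    {"jaw":0},
    {"jaw":0},
  ],
)

```text
time_s: 2.75
tcp_pos: [0.4834, -0.1485, 0.1814]
tcp_rot: [-0.0, 0.98, 0.198, -0.0]
wrist_force: [-0.7, 0.2, 0.1]
finger_gap: 0.353
finger_force: 0.0
```

To row units: -0.075 m is -75, -0.045 m is -45.

Emit:
jog_arm(
  rows=[
    {"jaw":0},
    {"jaw":0},
    {"jaw":0},
    {"xyz":[0,0,-20],"jaw":0},
    {"xyz":[0,0,-45],"jaw":0},
    {"xyz":[0,0,-75],"jaw":0},
    {"xyz":[0,0,-75],"jaw":0},
    {"xyz":[0,0,-75],"jaw":0},
  ],
)

```text
time_s: 3.55
tcp_pos: [0.4834, -0.1485, 0.2564]
tcp_rot: [0.0, 0.98, 0.198, 0.0]
wrist_force: [0.8, 0.7, -1.3]
finger_gap: 0.292
finger_force: 30.0
```

```bash
python3 -c "
from h import *
print(tool([.65,0,.255]))"
```

```text
[ 0.2111 -0.0724  0.0015]
```

To row units: 0.211 m is 211, 0.19 m is 190.

Emit:
jog_arm(
  rows=[
    {"xyz":[30,-10,0],"jaw":0},
    {"xyz":[70,-24,0],"jaw":0},
    {"xyz":[110,-38,0],"jaw":0},
    {"xyz":[150,-51,0],"jaw":0},
    {"xyz":[190,-65,0],"jaw":0},
    {"xyz":[211,-72,0],"jaw":0},
    {"xyz":[211,-72,30],"jaw":0},
    {"xyz":[211,-72,70],"jaw":0},
  ],
)

```text
time_s: 4.35
tcp_pos: [0.6506, 0.0007, 0.1851]
tcp_rot: [-0.0, 0.98, 0.198, 0.001]
wrist_force: [0.7, -0.5, -2.3]
finger_gap: 0.291
finger_force: 30.0
```

Emit:
jog_arm(
  rows=[
    {"xyz":[0,0,40],"jaw":0},
    {"xyz":[0,0,80],"jaw":0},
    {"xyz":[0,0,110],"jaw":0},
    {"xyz":[0,0,130],"jaw":0},
    {"xyz":[0,0,140],"jaw":0},
    {"xyz":[0,0,142],"jaw":0},
    {"xyz":[0,0,142],"jaw":0},
  ],
)

```text
time_s: 5.05
tcp_pos: [0.6501, -0.0002, 0.0446]
tcp_rot: [-0.0, 0.98, 0.198, 0.0]
wrist_force: [-0.2, 0.0, -1.1]
finger_gap: 0.292
finger_force: 30.0
```

```bash
python3 - <<'E'
from h import *
s=ctrl.sense();print(s["tcp_pos"],s["wrist_force"])
c=cams();z=lambda im,x,y,w,h,k:cv2.resize(im[y:y+h,x:x+w],None,fx=k,fy=k,interpolation=cv2.INTER_CUBIC)
cv2.imwrite("pics/c1.png",np.hstack([z(c["scene"]["color"],220,140,200,150,2),z(c["top"]["color"],220,140,200,150,2)]))
E
```

```text
[ 6.50124885e-01 -2.12404810e-04  4.46110164e-02] [-0.22600541  0.0398911  -1.10785019]
```

View pics/c1.png

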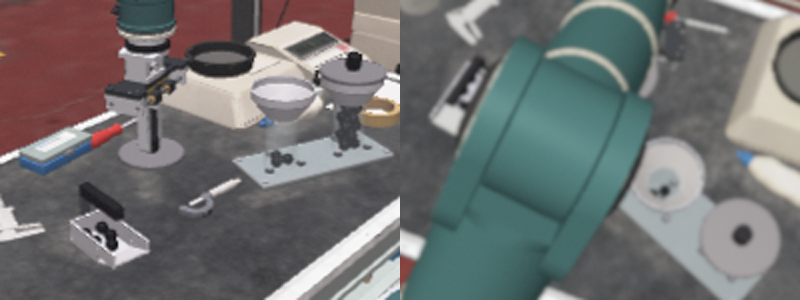

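The cover is held just above the bench, beside the empty funnel; the low jar's rim is open at about (669,173) in the composite. I'll lower the cover and release it.

Emit:
jog_arm(
  rows=[
    {"xyz":[0,0,5],"jaw":0.3},
    {"xyz":[0,0,10],"jaw":0.29},
    {"xyz":[0,0,10],"jaw":0.29},
    {"xyz":[0,0,10],"jaw":1},
    {"xyz":[0,0,10],"jaw":1},
    {"xyz":[0,0,10],"jaw":1},
    {"xyz":[0,0,10],"jaw":1},
    {"xyz":[0,0,10],"jaw":1},
  ],
)

```text
time_s: 5.95
tcp_pos: [0.65, -0.0003, 0.0344]
tcp_rot: [-0.0, 0.98, 0.198, -0.0]
wrist_force: [0.7, 0.0, -0.7]
finger_gap: 0.679
finger_force: 0.0
```

Emit:
jog_arm(
  rows=[
    {"jaw":1},
    {"xyz":[0,0,-40],"jaw":1},
    {"xyz":[0,0,-85],"jaw":1},
    {"xyz":[0,0,-125],"jaw":1},
    {"xyz":[0,0,-125],"jaw":1},
    {"xyz":[0,0,-125],"jaw":1},
  ],
)

```text
time_s: 6.55
tcp_pos: [0.6504, -0.0005, 0.1602]
tcp_rot: [0.0, 0.98, 0.198, 0.001]
wrist_force: [0.3, 0.5, -0.8]
finger_gap: 1.002
finger_force: 0.0
```

```bash
python3 -c "
from h import *
print(tool([.485,.213,.158]))"
```

```text
[-0.0698 -0.2609  0.0019]
```

Emit:
jog_arm(
  rows=[
    {"turn_vec":[0,0,0.08],"xyz":[-12,-45,0],"jaw":1},
    {"turn_vec":[0,0,0.16],"xyz":[-24,-90,0],"jaw":1},
    {"turn_vec":[0,0,0.24],"xyz":[-36,-135,0],"jaw":1},
    {"turn_vec":[0,0,0.32],"xyz":[-48,-180,0],"jaw":1},
    {"turn_vec":[0,0,0.4],"xyz":[-60,-225,0],"jaw":1},
    {"turn_vec":[0,0,0.44],"xyz":[-70,-261,0],"jaw":1},
    {"turn_vec":[0,0,0.44],"xyz":[-70,-261,0],"jaw":1},
    {"turn_vec":[0,0,0.44],"xyz":[-70,-261,0],"jaw":1},
  ],
)

```text
time_s: 7.35
tcp_pos: [0.4838, 0.2133, 0.1586]
tcp_rot: [0.0, 1.0, -0.02, -0.001]
wrist_force: [0.1, -0.4, 0.5]
finger_gap: 1.002
finger_force: 0.0
```

```bash
python3 - <<'E'
from h import *
print(tool([.485,.213,.074]),ctrl.sense()["tcp_rot"])
c=cams();z=lambda im,x,y,w,h,k:cv2.resize(im[y:y+h,x:x+w],None,fx=k,fy=k,interpolation=cv2.INTER_CUBIC)
cv2.imwrite("pics/c2.png",np.hstack([z(c["scene"]["color"],220,160,130,150,3),z(c["top"]["color"],290,180,130,150,3)]))
E
```

```text
[0.0013 0.0002 0.0846] [ 3.14097090e-04  9.99797002e-01 -2.01342730e-02 -6.83107317e-04]
```

View pics/c2.png

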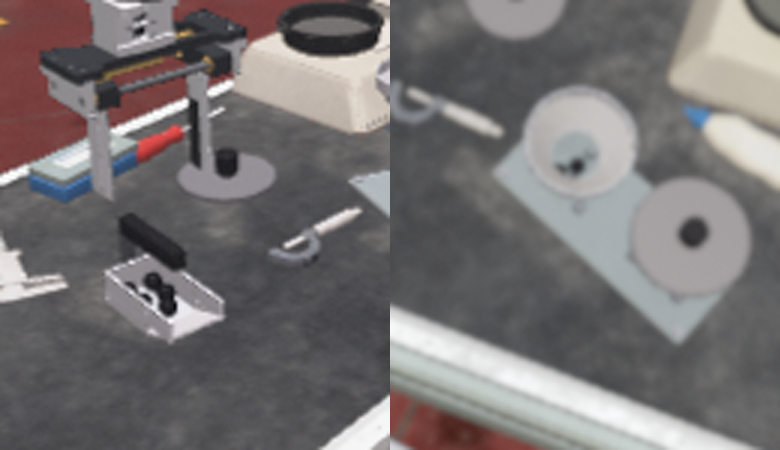

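The fingers straddle the black handle, and the cover lies flat on the bench. In the top crop the open rim is an ellipse spanning x 524–638 and y 86–199. I'll grip the scoop and fit the rim.

Emit:
jog_arm(
  rows=[
    {"xyz":[1,0,30],"jaw":1},
    {"xyz":[1,0,60],"jaw":1},
    {"xyz":[1,0,85],"jaw":1},
    {"xyz":[1,0,85],"jaw":1},
    {"xyz":[1,0,85],"jaw":0},
    {"xyz":[1,0,85],"jaw":0},
    {"xyz":[1,0,85],"jaw":0},
    {"xyz":[1,0,85],"jaw":0},
  ],
)

```text
time_s: 8.25
tcp_pos: [0.4859, 0.2132, 0.0753]
tcp_rot: [-0.0, 1.0, -0.021, 0.001]
wrist_force: [0.1, 0.5, -0.2]
finger_gap: 0.696
finger_force: 0.0
```

Emit:
jog_arm(
  rows=[
    {"jaw":0},
    {"jaw":0},
    {"jaw":0},
    {"jaw":0},
    {"jaw":0},
    {"jaw":0},
    {"jaw":0},
    {"jaw":0},
  ],
)

```text
time_s: 9.05
tcp_pos: [0.4853, 0.2131, 0.0743]
tcp_rot: [0.0, 1.0, -0.021, -0.0]
wrist_force: [-0.4, 1.2, -2.1]
finger_gap: 0.17
finger_force: 30.0
```

```bash
python3 - <<'E'
from h import *
c=cams()
t=c["top"];g=t["color"].astype(int);m=((g.mean(2)>100)&(g[...,0]<=g[...,2]+6)).astype(np.uint8)
roi=np.zeros_like(m);cv2.circle(roi,(353,227),22,1,-1);m&=roi
ys,xs=np.nonzero(m);cn=max(cv2.findContours(m,0,1)[0],key=cv2.contourArea);e=cv2.fitEllipse(cv2.convexHull(cn));print(e,ray(t,e[0],.155),"box",ray(t,(353.3,227),.155))
T=lambda X,Y:(290+(X-390+.5)/3-.5,180+(Y+.5)/3-.5)
print("plate W corner, S corner",ray(t,T(495,172),.012),ray(t,T(679,343),.012))
print("full knob",ray(t,T(693,233),.177))
# scene rim pixel size for prediction
print(proj(c["scene"],[.483,-.150,.155]),proj(t,[.483,-.150,.155]))
E
```

```text
((353.90203857421875, 226.1611328125), (39.324302673339844, 42.642608642578125), 76.97846984863281) [ 0.4857 -0.152   0.155 ] box [ 0.4826 -0.1515  0.155 ]
plate W corner, S corner [ 0.4502 -0.0771  0.012 ] [ 0.3773 -0.3326  0.012 ]
full knob [ 0.4457 -0.286   0.177 ]
[360.89779674 182.8526254 ] [352.89695665 226.63870515]
```

Emit:
jog_arm(
  rows=[
    {"xyz":[0,0,-15],"jaw":0},
    {"xyz":[0,0,-40],"jaw":0},
    {"xyz":[0,0,-80],"jaw":0},
    {"xyz":[0,0,-120],"jaw":0},
    {"xyz":[0,0,-160],"jaw":0},
    {"xyz":[0,0,-190],"jaw":0},
    {"xyz":[0,0,-200],"jaw":0},
    {"xyz":[0,0,-200],"jaw":0},
  ],
)

```text
time_s: 9.95
tcp_pos: [0.4857, 0.2132, 0.2757]
tcp_rot: [-0.0, 1.0, -0.021, 0.001]
wrist_force: [-0.2, -0.2, -4.4]
finger_gap: 0.168
finger_force: 30.0
```

```bash
python3 - <<'E'
from h import *
print(tool([.556,-.174,.274]),ctrl.sense()["q"].round(2))
E
```

```text
[0.0866 0.3839 0.0016] [-0.12  0.22 -0.4   1.77  0.09  1.17 -2.17]
```

Emit:
jog_arm(
  rows=[
    {"turn_vec":[0,0,0.02],"xyz":[6,25,0],"jaw":0},
    {"turn_vec":[0,0,0.06],"xyz":[17,70,0],"jaw":0},
    {"turn_vec":[0,0,0.1],"xyz":[27,120,0],"jaw":0},
    {"turn_vec":[0,0,0.14],"xyz":[38,170,0],"jaw":0},
    {"turn_vec":[0,0,0.18],"xyz":[50,220,0],"jaw":0},
    {"turn_vec":[0,0,0.22],"xyz":[61,270,0],"jaw":0},
    {"turn_vec":[0,0,0.24],"xyz":[72,320,0],"jaw":0},
    {"turn_vec":[0,0,0.26],"xyz":[82,360,0],"jaw":0},
  ],
)

```text
time_s: 10.75
tcp_pos: [0.5513, -0.1523, 0.2725]
tcp_rot: [0.0, 0.989, -0.151, -0.001]
wrist_force: [1.1, 1.4, -2.9]
finger_gap: 0.175
finger_force: 30.0
```

Emit:
jog_arm(
  rows=[
    {"xyz":[4,10,0],"jaw":0},
    {"xyz":[-2,25,0],"jaw":0},
    {"xyz":[-2,25,0],"jaw":0},
    {"xyz":[-2,25,0],"jaw":0},
    {"xyz":[-2,25,0],"jaw":0},
  ],
)

```text
time_s: 11.25
tcp_pos: [0.5429, -0.1719, 0.2744]
tcp_rot: [-0.0, 0.989, -0.15, -0.0]
wrist_force: [-0.4, 0.1, -4.2]
finger_gap: 0.169
finger_force: 30.0
```

```bash
python3 - <<'E'
from h import *
print(tool([.556,-.174,.274]),ctrl.sense()["q"].round(2))
c=cams();z=lambda im,x,y,w,h,k:cv2.resize(im[y:y+h,x:x+w],None,fx=k,fy=k,interpolation=cv2.INTER_CUBIC)
cv2.imwrite("pics/c3.png",np.hstack([z(c["scene"]["color"],310,110,130,150,3),z(c["top"]["color"],290,150,130,150,3)]))
E
```

```text
[ 0.0132 -0.0019  0.0004] [ 0.35  0.27 -0.12  1.69  0.03  1.18 -1.65]
```

View pics/c3.png

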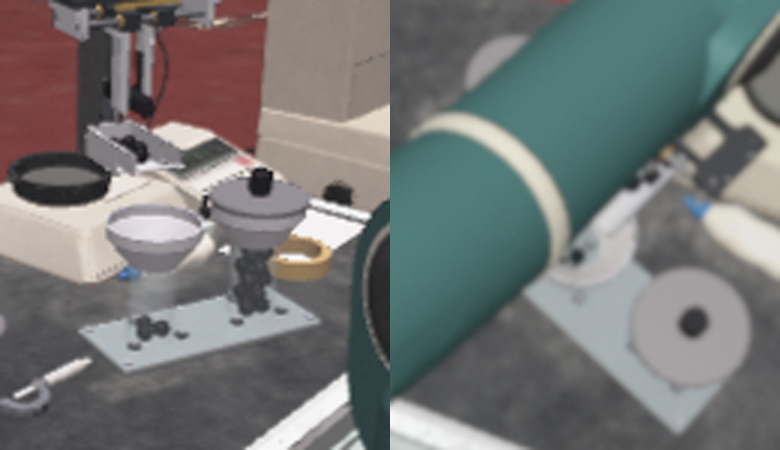

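The scoop is held level over the jar with the balls inside. Its lip's right corner is near (183,166) in the scene crop, and the rim is seen as an ellipse centred at about (155,222). I'll check the lip position by projection.

```bash
python3 - <<'E'
from h import *
c=cams();s=ctrl.sense();w,x,y,z=s["tcp_rot"];R=Ro.from_quat([x,y,z,w]).as_matrix()
g=s["tcp_pos"]-.005*R[:,2]; X,Y,Z=R[:,0],-R[:,1],-R[:,2]
S=lambda p:((p[0]-310)*3+1,(p[1]-110)*3+1);T=lambda p:(390+(p[0]-290)*3+1,(p[1]-150)*3+1)
for n,v in(("lip",(-62,0)),("lipL",(-62,30)),("lipR",(-62,-30)),("backL",(54,30)),):
    P=g+X*v[0]/1e3+Y*v[1]/1e3+Z*((-60 if v[0]<0 else -43)/1e3);print(n,P.round(4),np.round(S(proj(c["scene"],P))),np.round(T(proj(c["top"],P))))
E
```

```text
lip [ 0.4838 -0.1543  0.2195] [158. 163.] [590. 214.]
lipL [ 0.4927 -0.1256  0.2195] [134. 167.] [567. 192.]
lipR [ 0.4749 -0.1829  0.2195] [182. 159.] [614. 235.]
backL [ 0.6034 -0.16    0.2365] [ 86. 122.] [652. 105.]
```

Emit:
jog_arm(
  rows=[
    {"turn_vec":[0,0.1,0],"xyz":[8,0,-10],"jaw":0},
    {"turn_vec":[0,0.2,0],"xyz":[1,0,-10],"jaw":0},
    {"turn_vec":[0,0.3,0],"xyz":[-6,0,-5],"jaw":0},
    {"turn_vec":[0,0.3,0],"xyz":[-6,0,10],"jaw":0},
    {"turn_vec":[0,0.3,0],"xyz":[-6,0,25],"jaw":0},
    {"turn_vec":[0,0.3,0],"xyz":[-6,0,31],"jaw":0},
    {"turn_vec":[0,0.3,0],"xyz":[-6,0,31],"jaw":0},
    {"turn_vec":[0,0.3,0],"xyz":[-6,0,31],"jaw":0},
  ],
)

```text
time_s: 12.25
tcp_pos: [0.5375, -0.1715, 0.2439]
tcp_rot: [0.022, 0.978, -0.149, 0.148]
wrist_force: [-0.4, -0.5, -2.8]
finger_gap: 0.169
finger_force: 30.0
```

```bash
python3 - <<'E'
from h import *
c=cams();z=lambda im,x,y,w,h,k:cv2.resize(im[y:y+h,x:x+w],None,fx=k,fy=k,interpolation=cv2.INTER_CUBIC)
cv2.imwrite("pics/c4.png",np.hstack([z(c["scene"]["color"],320,120,100,120,4),z(c["top"]["color"],320,180,100,120,4)]))
s=ctrl.sense();print(s["q"].round(2));w,x,y,zz=s["tcp_rot"];R=Ro.from_quat([x,y,zz,w]).as_matrix();P=s["tcp_pos"]-.062*R[:,0]+.055*R[:,2];print("lip",P,(proj(c["scene"],P)-[320,120])*4)
E
```

```text
[ 0.36  0.13 -0.12  1.97  0.05  0.74 -1.67]
lip [ 0.49654201 -0.1588092   0.17319983] [159.75111876 223.90083816]
```

View pics/c4.png

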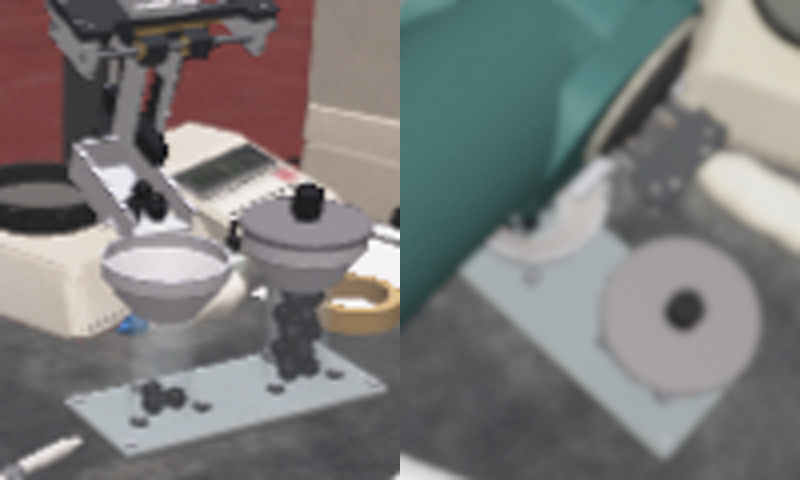

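The balls have gathered at the ramp and the lip is over the rim, as predicted. Joint 6 is nearing its limit, so before tilting further I'll fit a quick arm model and find a pour azimuth that can reach 1 rad.

```bash
cat > ik.py <<'E'
from h import *
from scipy.optimize import least_squares
lo=np.array([-2.81,-.39,-1.27,.06,-1.19,.19,-2.82])+.03;hi=np.array([2.81,2.02,1.25,2.57,4.33,2,2.82])-.03
def fk(q,p):
    L1,L2,L3,h,c,a,b=p;ex=lambda ax,t:Ro.from_euler(ax,t)
    R=ex('z',-q[0])*ex('y',q[1]);x=np.array([0,0,h])+R.apply([0,0,L1]);R=R*ex('z',-q[2])*ex('y',q[3])
    x=x+R.apply([a,0,L2]);R=R*ex('z',-q[4])*ex('y',q[5]);x=x+R.apply([b,0,L3]);return x,R*ex('z',-q[6]+c)
Q=[([1.131,.417,-.01,1.614,.005,1.111,-.053],[.242,-.576,.219],[0,.98,.198,0]),([-.12,.22,-.4,1.77,.09,1.17,-2.17],[.4857,.2132,.2757],[0,1,-.021,.001]),
([.35,.27,-.12,1.69,.03,1.18,-1.65],[.5429,-.1719,.2744],[0,.989,-.15,0]),([.36,.13,-.12,1.97,.05,.74,-1.67],[.5375,-.1715,.2439],[.022,.978,-.149,.148])]
def res(p):
    r=[]
    for q,x,o in Q:
        X,R=fk(q,p);r+=list((X-x)*5)+list((R.inv()*Ro.from_quat([o[1],o[2],o[3],o[0]])).as_rotvec())
    return r
f=min((least_squares(res,[.5,.47,.31,.28,c,0,0]) for c in(0,1.5,3,-1.5)),key=lambda f:f.cost);p=f.x
E
python3 - <<'E'
from ik import *
print(p.round(3),np.abs(f.fun).max())
q0=ctrl.sense()["q"];C=np.array([.483,-.151,.172])
def go(q,yaw,th):
    X=np.array([np.cos(yaw),np.sin(yaw),0]);lip=C+.015*X
    R=Ro.from_euler('z',yaw)*Ro.from_euler('y',-th);T=R*Ro.from_euler('x',np.pi);t=lip-R.apply([-.062,0,-.055])
    def e(v):
        x,r=fk(v,p);return np.r_[(x-t)*10,(r.inv()*T).as_rotvec()*3,.01*(v-q)]
    s=least_squares(e,np.clip(q,lo,hi),bounds=(lo,hi));return s.x,np.abs(s.fun[:6]).max()
for y in np.arange(-1.9,1.0,.2):
    q=q0;
    for yy in np.linspace(-.3,y,8):q,_=go(q,yy,.3)
    es=[]
    for th in np.arange(.4,1.11,.1):q,er=go(q,y,th);es.append(er)
    print(round(y,2),np.round(es,3),q.round(2))
E
```

```text
[ 0.486  0.32   0.189 -0.174  1.566 -0.315 -0.012] 0.15612575755663965
-1.9 [0.151 0.222 0.293 0.37  0.454 0.54  0.627 0.715] [-0.48  0.57  1.22  1.61  0.38  1.17 -2.79]
-1.7 [0.039 0.129 0.221 0.321 0.425 0.532 0.64  0.75 ] [-0.59  0.49  1.22  1.72  0.43  1.01 -2.79]
-1.5 [0.    0.041 0.155 0.276 0.403 0.535 0.671 0.809] [-0.69  0.4   1.22  1.83  0.51  0.87 -2.79]
-1.3 [0.    0.    0.089 0.227 0.373 0.526 0.684 0.846] [-0.78  0.31  1.22  1.91  0.6   0.75 -2.79]
-1.1 [0.    0.    0.027 0.177 0.337 0.505 0.68  0.861] [-0.87  0.21  1.22  1.99  0.72  0.64 -2.79]
-0.9 [0.    0.    0.    0.    0.    0.    0.181 0.402] [ 1.48 -0.36 -0.99  2.32  0.78  0.22 -2.79]
-0.7 [0.    0.    0.    0.    0.    0.074 0.285 0.498] [ 1.12 -0.26 -0.74  2.33  0.92  0.22 -2.79]
-0.5 [0.    0.    0.    0.    0.    0.102 0.327 0.555] [ 0.36 -0.2  -0.1   2.34  1.09  0.22 -2.79]
-0.3 [0.    0.    0.    0.    0.    0.095 0.329 0.566] [ 0.95 -0.24 -0.5   2.35 -1.16  0.22 -0.41]
-0.1 [0.    0.    0.    0.    0.    0.065 0.293 0.522] [ 0.18 -0.2   0.16  2.35 -1.16  0.22 -0.25]
0.1 [0.    0.    0.    0.    0.    0.    0.193 0.403] [-0.49 -0.26  0.73  2.35 -1.16  0.22 -0.09]
0.3 [0.    0.    0.    0.    0.    0.001 0.049 0.243] [-0.83 -0.36  0.97  2.36 -1.16  0.22  0.05]
0.5 [0.    0.    0.    0.    0.    0.001 0.    0.17 ] [-0.94 -0.36  1.11  2.33 -1.16  0.39  0.19]
0.7 [0.    0.    0.    0.    0.    0.    0.044 0.044] [-1.01 -0.36  1.22  2.32 -1.16  0.57  0.33]
0.9 [0.    0.    0.    0.    0.    0.    0.    0.045] [ 1.77  0.11 -1.24  2.23 -1.16  1.12  0.56]
```

```bash
python3 - <<'E'
import re
s=open('ik.py').read()
s=s.replace("def fk(q,p):","SG=(-1,-1)\ndef fk(q,p):").replace("ex('z',-q[2])","ex('z',SG[0]*q[2])").replace("ex('z',-q[4])","ex('z',SG[1]*q[4])")
s=s.replace("[.5,.47,.31,.28,c,0,0])","[.5,.47,.31,.28,c])").replace("L1,L2,L3,h,c,a,b=p","L1,L2,L3,h,c=p;a=b=0")
open('ik.py','w').write(s)
import ik
from scipy.optimize import least_squares
for a in(1,-1):
  for b in(1,-1):
    ik.SG=(a,b);f=min((least_squares(ik.res,[.5,.47,.31,.28,c]) for c in(0,1.5,3,-1.5)),key=lambda f:f.cost);print(a,b,f.x.round(3),f.fun.reshape(4,6).round(3).tolist())
E
```

```text
1 1 [ 1.57   0.087  0.901 -0.328  1.21 ] [[0.306, -0.347, -0.256, -0.0, -0.0, 0.337], [-0.351, -0.991, -0.033, 0.003, 0.002, -0.503], [-0.386, -0.067, -0.116, 0.005, -0.003, 0.105], [-0.173, -0.22, 0.406, 0.035, -0.0, 0.061]]
1 -1 [ 1.024  0.312 -0.046 -0.642  1.253] [[0.255, -0.267, -0.09, -0.001, 0.008, 0.299], [0.06, -1.33, 0.023, 0.17, 0.001, -0.475], [-0.144, -0.262, -0.01, 0.059, 0.009, 0.085], [-0.932, 0.033, 0.077, 0.101, 0.014, 0.091]]
-1 1 [0.557 0.463 0.164 0.078 1.523] [[0.181, -0.005, -0.008, -0.001, -0.009, 0.043], [-0.071, 0.237, 0.017, -0.141, 0.093, -0.033], [0.091, 0.181, 0.009, -0.06, -0.0, 0.024], [-0.156, 0.251, -0.018, -0.066, 0.001, -0.034]]
-1 -1 [0.62  0.43  0.375 0.212 1.566] [[0.162, 0.012, -0.029, -0.0, 0.0, 0.005], [-0.07, 0.048, -0.005, -0.002, 0.003, -0.006], [0.012, 0.145, -0.009, -0.004, -0.003, 0.004], [0.029, 0.122, 0.043, 0.002, -0.003, -0.003]]
```

```bash
sed -i 's/h,c=p;a=b=0/h,c,o1,o2=p/; s/\[a,0,L2\]/[0,o1,L2]/; s/\[b,0,L3\]/[0,o2,L3]/; s/\.28,c\]/.28,c,0,0]/' ik.py; sed -i 's/Q=\[(/s_=ctrl.sense();Q=[(s_["q"],s_["tcp_pos"],s_["tcp_rot"]),(/' ik.py; python3 - <<'E'
from ik import *
print(p.round(3),f.fun.reshape(-1,6)[:,:3].round(3).tolist())
q0=ctrl.sense()["q"];C=np.array([.483,-.151,.172])
def go(q,yaw,th):
    X=np.array([np.cos(yaw),np.sin(yaw),0]);lip=C+.015*X
    R=Ro.from_euler('z',yaw)*Ro.from_euler('y',-th);T=R*Ro.from_euler('x',np.pi);t=lip-R.apply([-.062,0,-.055])
    def e(v):
        x,r=fk(v,p);return np.r_[(x-t)*10,(r.inv()*T).as_rotvec()*3,.01*(v-q)]
    s=least_squares(e,np.clip(q,lo,hi),bounds=(lo,hi));return s.x,np.abs(s.fun[:6]).max()
for y in np.arange(-1.3,1.8,.2):
    q=q0;
    for yy in np.linspace(-.3,y,8):q,_=go(q,yy,.3)
    es=[]
    for th in np.arange(.4,1.11,.1):q,er=go(q,y,th);es.append(er)
    print(round(y,2),np.round(es,3),q.round(2))
E
```

```text
[ 0.509  0.465  0.321  0.282  1.567 -0.024 -0.005] [[-0.002, 0.006, 0.003], [0.003, 0.008, 0.001], [0.022, -0.009, -0.01], [-0.002, 0.016, 0.001], [0.0, -0.008, 0.006]]
-1.3 [0.    0.021 0.169 0.321 0.476 0.632 0.786 0.935] [-1.05  0.74  1.22  1.96  0.17  0.77 -2.79]
-1.1 [0.    0.    0.1   0.271 0.448 0.629 0.812 0.994] [-1.09  0.63  1.22  2.06  0.28  0.59 -2.79]
-0.9 [0.    0.    0.044 0.231 0.429 0.635 0.846 1.056] [-1.1   0.49  1.22  2.15  0.44  0.42 -2.79]
-0.7 [0.    0.    0.    0.03  0.086 0.211 0.488 0.745] [ 1.28 -0.36 -1.14  2.4   0.66  0.22 -2.79]
-0.5 [0.    0.    0.    0.    0.086 0.295 0.497 0.686] [ 0.98 -0.35 -0.89  2.44  0.8   0.22 -2.79]
-0.3 [0.    0.    0.    0.001 0.053 0.261 0.459 0.658] [-0.46 -0.36  0.62  2.48  1.31  0.22 -2.79]
-0.1 [0.    0.    0.    0.    0.028 0.223 0.401 0.552] [-0.35 -0.3   0.79  2.44 -1.16  0.22 -0.05]
0.1 [0.    0.    0.    0.    0.001 0.062 0.21  0.481] [-0.72 -0.36  1.16  2.42 -1.16  0.23  0.15]
0.3 [0.    0.    0.    0.    0.002 0.134 0.276 0.406] [ 1.91  0.4  -1.24  2.29 -1.16  0.64  0.53]
0.5 [0.    0.    0.    0.    0.    0.    0.    0.065] [ 1.91  0.45 -1.24  2.3  -1.16  0.68  0.66]
0.7 [0. 0. 0. 0. 0. 0. 0. 0.] [ 1.42  0.34 -0.65  2.19 -1.16  1.02  0.76]
0.9 [0. 0. 0. 0. 0. 0. 0. 0.] [ 1.07  0.38 -0.27  2.06 -1.07  1.24  0.8 ]
1.1 [0. 0. 0. 0. 0. 0. 0. 0.] [ 1.07  0.47 -0.32  1.93 -0.92  1.35  0.78]
1.3 [0. 0. 0. 0. 0. 0. 0. 0.] [ 1.05  0.55 -0.36  1.8  -0.78  1.46  0.77]
1.5 [0. 0. 0. 0. 0. 0. 0. 0.] [ 1.    0.62 -0.39  1.68 -0.66  1.58  0.77]
1.7 [0. 0. 0. 0. 0. 0. 0. 0.] [ 0.94  0.69 -0.41  1.56 -0.55  1.7   0.79]
```

The fitted model (mm-level) shows the current azimuth tops out at about 0.75 rad. At scoop yaw of about +1.0 the full tilt is reachable. I'll untilt, raise and swing round.

The manual's scale: shifts go in mm. Converting my numbers, -0.057 m is -57, -0.048 m is -48.

Emit:
jog_arm(
  rows=[
    {"xyz":[9,0,-29],"jaw":0},
    {"turn_vec":[0,-0.1,0],"xyz":[15,0,-48],"jaw":0},
    {"turn_vec":[0,-0.2,0],"xyz":[18,0,-57],"jaw":0},
    {"turn_vec":[0,-0.3,0],"xyz":[18,0,-57],"jaw":0},
    {"turn_vec":[0,-0.3,0],"xyz":[18,0,-57],"jaw":0},
    {"turn_vec":[0,-0.3,0],"xyz":[18,0,-57],"jaw":0},
  ],
)

```text
time_s: 12.95
tcp_pos: [0.5378, -0.1717, 0.3029]
tcp_rot: [0.0, 0.989, -0.15, 0.001]
wrist_force: [-0.5, -0.5, -5.2]
finger_gap: 0.167
finger_force: 30.0
```

Emit:
jog_arm(
  rows=[
    {"turn_vec":[0,0,-0.1],"jaw":0},
    {"turn_vec":[0,0,-0.2],"jaw":0},
    {"turn_vec":[0,0,-0.35],"jaw":0},
    {"turn_vec":[0,0,-0.5],"jaw":0},
    {"turn_vec":[0,0,-0.64],"jaw":0},
    {"turn_vec":[0,0,-0.76],"jaw":0},
    {"turn_vec":[0,0,-0.82],"jaw":0},
    {"turn_vec":[0,0,-0.82],"jaw":0},
  ],
)

```text
time_s: 13.75
tcp_pos: [0.5371, -0.1716, 0.3035]
tcp_rot: [0.001, 0.967, 0.256, 0.001]
wrist_force: [-0.4, 0.7, -3.4]
finger_gap: 0.168
finger_force: 30.0
```

```bash
python3 - <<'E'
from h import *
print(tool([.5246,-.0863,.3]),ctrl.sense()["q"].round(2))
E
```

```text
[ 0.0315 -0.0803  0.0035] [ 0.44  0.25 -0.22  1.66  0.06  1.24 -0.85]
```

To row units: -0.08 m is -80, -0.067 m is -67.

Emit:
jog_arm(
  rows=[
    {"turn_vec":[0,0,-0.1],"xyz":[7,-17,0],"jaw":0},
    {"turn_vec":[0,0,-0.2],"xyz":[13,-34,0],"jaw":0},
    {"turn_vec":[0,0,-0.3],"xyz":[20,-50,0],"jaw":0},
    {"turn_vec":[0,0,-0.4],"xyz":[27,-67,0],"jaw":0},
    {"turn_vec":[0,0,-0.48],"xyz":[32,-80,3],"jaw":0},
    {"turn_vec":[0,0,-0.48],"xyz":[32,-80,3],"jaw":0},
    {"turn_vec":[0,0,-0.48],"xyz":[32,-80,3],"jaw":0},
  ],
)

```text
time_s: 14.45
tcp_pos: [0.5255, -0.0866, 0.3004]
tcp_rot: [0.0, 0.879, 0.477, 0.0]
wrist_force: [0.2, -0.3, -3.8]
finger_gap: 0.166
finger_force: 30.0
```

```bash
python3 - <<'E'
from h import *
c=cams();z=lambda im,x,y,w,h,k:cv2.resize(im[y:y+h,x:x+w],None,fx=k,fy=k,interpolation=cv2.INTER_CUBIC)
cv2.imwrite("pics/c5.png",np.hstack([z(c["scene"]["color"],310,100,110,130,4),z(c["top"]["color"],290,150,90,130,4)]))
s=ctrl.sense();w,x,y,zz=s["tcp_rot"];R=Ro.from_quat([x,y,zz,w]).as_matrix();P=s["tcp_pos"]-.062*R[:,0]+.055*R[:,2];print("lip",P,(proj(c["scene"],P)-[310,100])*4,(proj(c["top"],P)-[180,150])*4)
print(tool([.5246,-.0863,.3]))
E
```

```text
lip [ 0.49186373 -0.13908384  0.24534518] [190.46109849 227.89057446] [694.89029471 252.90959709]
[ 0.0001 -0.0013  0.0003]
```

View pics/c5.png

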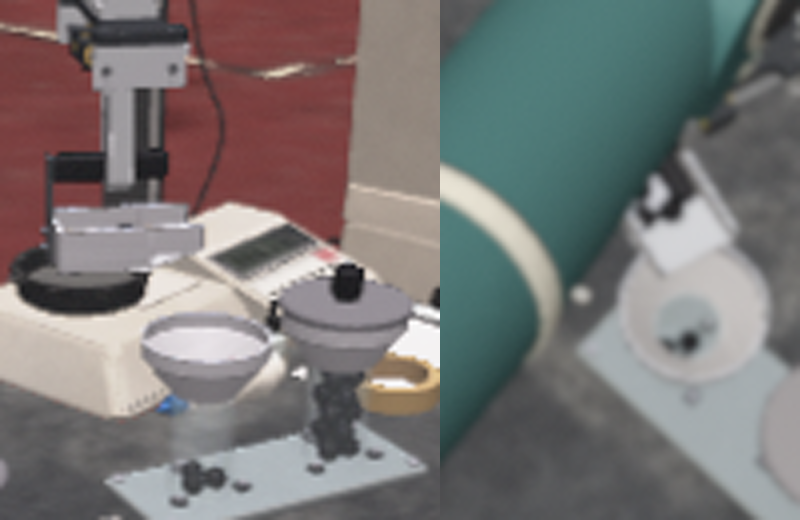

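The scoop is level and its lip overlaps the near funnel rim, at about (703,252) against a predicted (695,253) in the top crop. I'll pour in stages, pivoting about the lip.

To row units: 0.057 m is 57, 0.053 m is 53.

Emit:
jog_arm(
  rows=[
    {"turn_vec":[0,0.1,0],"xyz":[-6,0,0],"jaw":0},
    {"turn_vec":[0,0.2,0],"xyz":[-12,0,5],"jaw":0},
    {"turn_vec":[0,0.3,0],"xyz":[-19,0,25],"jaw":0},
    {"turn_vec":[0,0.3,0],"xyz":[-19,0,45],"jaw":0},
    {"turn_vec":[0,0.3,0],"xyz":[-19,0,57],"jaw":0},
    {"turn_vec":[0,0.4,0],"xyz":[-27,0,53],"jaw":0},
    {"turn_vec":[0,0.5,0],"xyz":[-34,0,50],"jaw":0},
    {"turn_vec":[0,0.5,0],"xyz":[-34,0,50],"jaw":0},
  ],
)

```text
time_s: 15.35
tcp_pos: [0.5064, -0.1175, 0.2497]
tcp_rot: [-0.119, 0.852, 0.461, 0.218]
wrist_force: [-0.2, -0.2, -3.7]
finger_gap: 0.168
finger_force: 30.0
```

Emit:
jog_arm(
  rows=[
    {"jaw":0},
    {"jaw":0},
    {"turn_vec":[0,0.06,0],"xyz":[-4,0,-3],"jaw":0},
    {"turn_vec":[0,0.1,0],"xyz":[-6,0,-6],"jaw":0},
    {"turn_vec":[0,0.15,0],"xyz":[-9,0,-8.5],"jaw":0},
    {"turn_vec":[0,0.2,0],"xyz":[-12,0,-11],"jaw":0},
    {"turn_vec":[0,0.25,0],"xyz":[-15.5,0,-13.5],"jaw":0},
    {"turn_vec":[0,0.3,0],"xyz":[-19,0,-16],"jaw":0},
  ],
)

```text
time_s: 16.15
tcp_pos: [0.4945, -0.1346, 0.2556]
tcp_rot: [-0.187, 0.808, 0.442, 0.342]
wrist_force: [0.6, -0.4, -1.7]
finger_gap: 0.169
finger_force: 30.0
```

```bash
python3 - <<'E'
from h import *
c=cams();z=lambda im,x,y,w,h,k:cv2.resize(im[y:y+h,x:x+w],None,fx=k,fy=k,interpolation=cv2.INTER_CUBIC)
cv2.imwrite("pics/c6.png",np.hstack([z(c["scene"]["color"],310,100,110,130,4),z(c["top"]["color"],290,150,90,130,4)]))
s=ctrl.sense();w,x,y,zz=s["tcp_rot"];R=Ro.from_quat([x,y,zz,w]).as_matrix();P=s["tcp_pos"]-.062*R[:,0]+.055*R[:,2];print("lip",P,"q",s["q"].round(2))
E
```

```text
lip [ 0.49173149 -0.13874115  0.17180948] q [ 0.92  0.27 -0.29  1.98 -0.82  1.12  0.52]
```

View pics/c6.png

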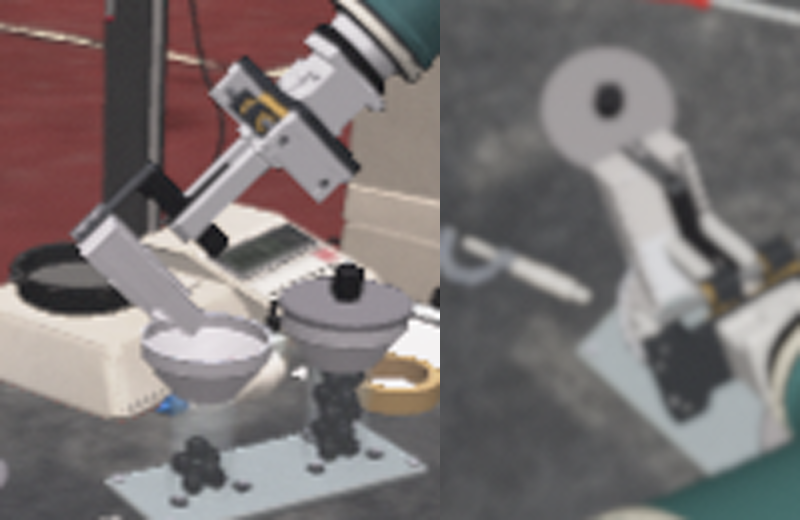

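The low jar already holds a bigger ball pile (about (200,465) in the scene crop). I'll finish the tilt and pause.

To row units: -0.016 m is -16, -0.014 m is -14.

Emit:
jog_arm(
  rows=[
    {"turn_vec":[0,0.1,0],"xyz":[-6,0,-5],"jaw":0},
    {"turn_vec":[0,0.2,0],"xyz":[-13,0,-11],"jaw":0},
    {"turn_vec":[0,0.25,0],"xyz":[-16,0,-14],"jaw":0},
    {"turn_vec":[0,0.25,0],"xyz":[-16,0,-14],"jaw":0},
    {"turn_vec":[0,0.25,0],"xyz":[-16,0,-14],"jaw":0},
    {"turn_vec":[0,0.25,0],"xyz":[-16,0,-14],"jaw":0},
    {"turn_vec":[0,0.25,0],"xyz":[-16,0,-14],"jaw":0},
    {"turn_vec":[0,0.25,0],"xyz":[-16,0,-14],"jaw":0},
  ],
)

```text
time_s: 17.05
tcp_pos: [0.4828, -0.1527, 0.2538]
tcp_rot: [-0.24, 0.76, 0.415, 0.44]
wrist_force: [0.5, 0.5, -2.0]
finger_gap: 0.167
finger_force: 30.0
```

```bash
python3 - <<'E'
from h import *
c=cams();s=ctrl.sense();w,x,y,zz=s["tcp_rot"];R=Ro.from_quat([x,y,zz,w]).as_matrix();P=s["tcp_pos"]-.062*R[:,0]+.055*R[:,2];print("lip",P,R[:,2])
# world up .09 and back along +scoop x .0 in tool axes
print("up .1:",(R.T@[0,0,.1]).round(4))
E
```

```text
lip [ 0.49176117 -0.13876459  0.17246581] [ 0.46986679  0.72877985 -0.49810153]
up .1: [ 0.0867  0.     -0.0498]
```

To row units: -0.05 m is -50, 0.087 m is 87.

Emit:
jog_arm(
  rows=[
    {"xyz":[35,0,-20],"jaw":0},
    {"turn_vec":[0,-0.13,0],"xyz":[60,0,-35],"jaw":0},
    {"turn_vec":[0,-0.27,0],"xyz":[87,0,-50],"jaw":0},
    {"turn_vec":[0,-0.41,0],"xyz":[87,0,-50],"jaw":0},
    {"turn_vec":[0,-0.55,0],"xyz":[87,0,-50],"jaw":0},
    {"turn_vec":[0,-0.69,0],"xyz":[87,0,-50],"jaw":0},
    {"turn_vec":[0,-0.83,0],"xyz":[87,0,-50],"jaw":0},
    {"turn_vec":[0,-0.96,0],"xyz":[87,0,-50],"jaw":0},
  ],
)

```text
time_s: 17.95
tcp_pos: [0.4828, -0.1531, 0.355]
tcp_rot: [-0.019, 0.877, 0.478, 0.038]
wrist_force: [0.0, -0.7, -2.4]
finger_gap: 0.166
finger_force: 30.0
```

Emit:
jog_arm(
  rows=[
    {"turn_vec":[0,-0.09,0],"jaw":0},
    {"turn_vec":[0,-0.09,0],"jaw":0},
    {"turn_vec":[0,-0.09,0],"jaw":0},
  ],
)

```text
time_s: 18.25
tcp_pos: [0.4824, -0.1529, 0.3535]
tcp_rot: [-0.001, 0.878, 0.479, 0.001]
wrist_force: [-0.5, -0.2, -2.8]
finger_gap: 0.168
finger_force: 30.0
```

```bash
python3 - <<'E'
from h import *
print(ctrl.sense()["q"].round(2), tool([.485,.213,.3]))
c=cams();z=lambda im,x,y,w,h,k:cv2.resize(im[y:y+h,x:x+w],None,fx=k,fy=k,interpolation=cv2.INTER_CUBIC)
cv2.imwrite("pics/c7.png",np.hstack([z(c["scene"]["color"],320,80,100,150,4),z(c["top"]["color"],290,130,100,150,4)]))
E
```

```text
[ 0.62  0.12 -0.41  1.71  0.05  1.33 -0.37] [ 0.3088 -0.196   0.0543]
```

View pics/c7.png

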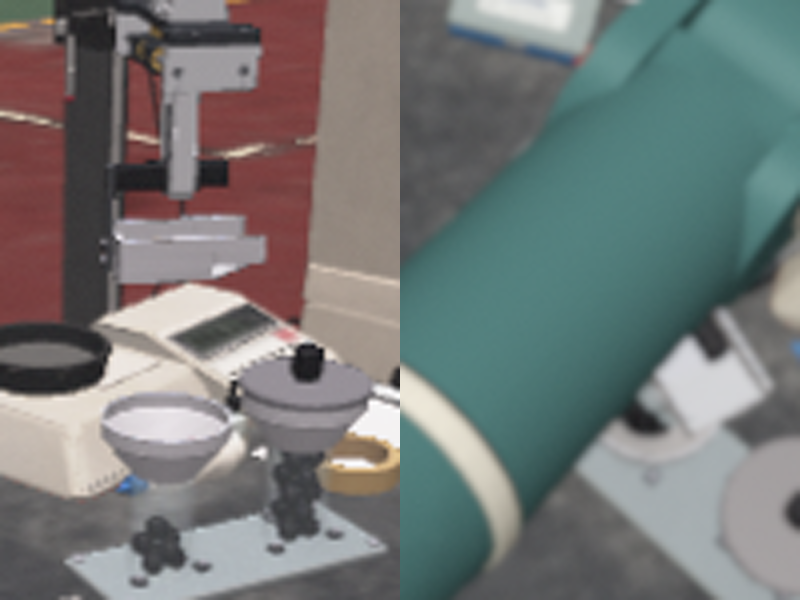

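The scoop is level and empty, and the low jar's pile has grown. I'll return the scoop to its original place.

Emit:
jog_arm(
  rows=[
    {"turn_vec":[0,0,0.12],"xyz":[30,-20,0],"jaw":0},
    {"turn_vec":[0,0,0.25],"xyz":[70,-45,0],"jaw":0},
    {"turn_vec":[0,0,0.38],"xyz":[110,-70,10],"jaw":0},
    {"turn_vec":[0,0,0.51],"xyz":[150,-95,20],"jaw":0},
    {"turn_vec":[0,0,0.64],"xyz":[190,-120,30],"jaw":0},
    {"turn_vec":[0,0,0.77],"xyz":[230,-145,40],"jaw":0},
    {"turn_vec":[0,0,0.9],"xyz":[270,-170,50],"jaw":0},
    {"turn_vec":[0,0,1.03],"xyz":[305,-190,54],"jaw":0},
  ],
)

```text
time_s: 19.15
tcp_pos: [0.4875, 0.1674, 0.3053]
tcp_rot: [-0.0, 1.0, 0.014, -0.0]
wrist_force: [1.6, 0.1, -2.1]
finger_gap: 0.165
finger_force: 30.0
```

Emit:
jog_arm(
  rows=[
    {"turn_vec":[0,0,0.01],"jaw":0},
    {"turn_vec":[0,0,0.01],"jaw":0},
    {"turn_vec":[0,0,0.01],"jaw":0},
    {"turn_vec":[0,0,0.01],"jaw":0},
  ],
)

```text
time_s: 19.55
tcp_pos: [0.4879, 0.1659, 0.3059]
tcp_rot: [0.0, 1.0, 0.012, 0.0]
wrist_force: [-0.3, 0.7, -1.7]
finger_gap: 0.169
finger_force: 30.0
```

```bash
python3 - <<'E'
from h import *
print(tool([.485,.213,.0743]),ctrl.sense()["tcp_rot"])
E
```

```text
[-0.0018 -0.0472  0.2316] [9.96340911e-05 9.99931172e-01 1.17320228e-02 2.01779551e-05]
```

To row units: 0.222 m is 222, 0.21 m is 210.

Emit:
jog_arm(
  rows=[
    {"turn_vec":[0,0,0.03],"xyz":[0,-20,20],"jaw":0},
    {"turn_vec":[0,0,0.066],"xyz":[-2,-45,50],"jaw":0},
    {"turn_vec":[0,0,0.066],"xyz":[-2,-47,95],"jaw":0},
    {"turn_vec":[0,0,0.066],"xyz":[-2,-47,140],"jaw":0},
    {"turn_vec":[0,0,0.066],"xyz":[-2,-47,180],"jaw":0},
    {"turn_vec":[0,0,0.066],"xyz":[-2,-47,210],"jaw":0},
    {"turn_vec":[0,0,0.066],"xyz":[-2,-47,222],"jaw":0},
    {"turn_vec":[0,0,0.066],"xyz":[-2,-47,222],"jaw":0},
  ],
)

```text
time_s: 20.35
tcp_pos: [0.4842, 0.2134, 0.083]
tcp_rot: [0.0, 1.0, -0.021, -0.001]
wrist_force: [0.1, -0.1, -1.8]
finger_gap: 0.17
finger_force: 30.0
```

```bash
python3 - <<'E'
from h import *
c=cams();z=lambda im,x,y,w,h,k:cv2.resize(im[y:y+h,x:x+w],None,fx=k,fy=k,interpolation=cv2.INTER_CUBIC)
cv2.imwrite("pics/c8.png",np.hstack([z(c["scene"]["color"],220,190,100,150,4),z(c["top"]["color"],320,180,100,150,4)]))
E
```

```text
(no output)
```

View pics/c8.png

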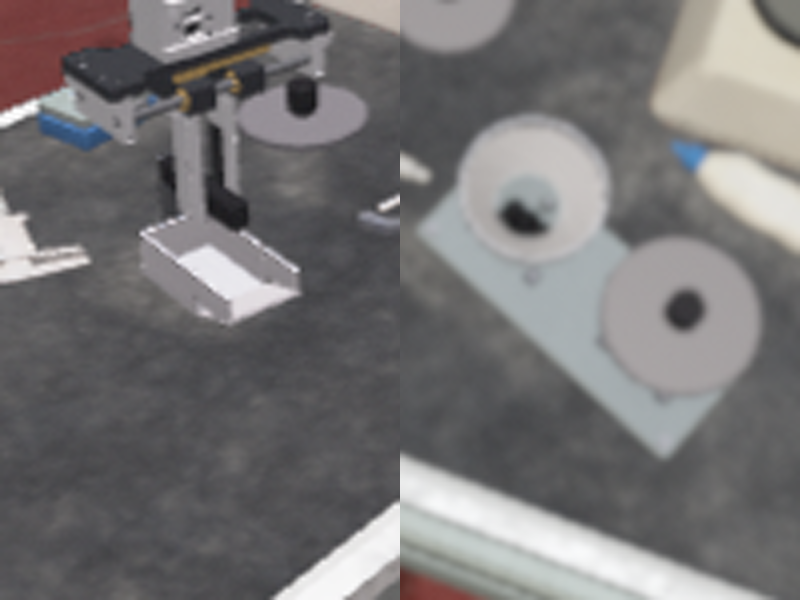

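The scoop is empty, there are no stray balls, and the pile shows through the open funnel at about (523,215). I'll set the scoop down.

Emit:
jog_arm(
  rows=[
    {"xyz":[0,0,4],"jaw":0},
    {"xyz":[0,0,7],"jaw":0},
    {"xyz":[0,0,9],"jaw":0},
    {"xyz":[0,0,9],"jaw":0},
    {"xyz":[0,0,9],"jaw":0},
  ],
)

```text
time_s: 20.95
tcp_pos: [0.4845, 0.2142, 0.0748]
tcp_rot: [0.0, 1.0, -0.021, -0.0]
wrist_force: [-0.3, 0.1, -2.4]
finger_gap: 0.165
finger_force: 30.0
```

Emit:
jog_arm(
  rows=[
    {"jaw":1},
    {"jaw":1},
    {"jaw":1},
    {"jaw":1},
    {"jaw":1},
    {"jaw":1},
    {"xyz":[0,0,-30],"jaw":1},
    {"xyz":[0,0,-70],"jaw":1},
  ],
)

```text
time_s: 21.75
tcp_pos: [0.4834, 0.2138, 0.1443]
tcp_rot: [0.0, 1.0, -0.02, -0.002]
wrist_force: [0.3, 0.4, -0.0]
finger_gap: 0.814
finger_force: 0.0
```

Emit:
jog_arm(
  rows=[
    {"xyz":[0,0,-30],"jaw":1},
    {"xyz":[0,0,-60],"jaw":1},
    {"xyz":[0,0,-60],"jaw":1},
    {"xyz":[0,0,-60],"jaw":1},
  ],
)

```text
time_s: 22.15
tcp_pos: [0.4846, 0.2141, 0.2049]
tcp_rot: [0.0, 1.0, -0.021, 0.0]
wrist_force: [-0.2, -0.6, 0.1]
finger_gap: 1.004
finger_force: 0.0
```

```bash
python3 - <<'E'
from h import *
c=cams();t=c["top"]
a=blob(c["scene"],dark(c["scene"]),(280,200,25,25));print(a[0],a[1])
p=proj(t,[.65,0,.03]);print("knob top-view guess",p,proj(c["scene"],[.65,0,.03]))
b=blob(t,dark(t),(int(p[0])-9,int(p[1])-9,18,18));print(b[0],b[1],ray(t,b[0],.03))
print(tool([.65,0,.15]))
E
```

```text
[295.05555556 213.7037037 ] [292 210   7   9  54]
knob top-view guess [331.80726697 175.18932335] [295.0237078  213.44100377]
[331.88 175.2 ] [330 172   5   7  25] [ 6.501e-01 -2.000e-04  3.000e-02]
[0.1746 0.2068 0.0538]
```

To row units: 0.15 m is 150, 0.207 m is 207.

Emit:
jog_arm(
  rows=[
    {"xyz":[30,36,0],"jaw":1},
    {"xyz":[60,71,0],"jaw":1},
    {"xyz":[90,107,10],"jaw":1},
    {"xyz":[120,142,25],"jaw":1},
    {"xyz":[150,178,40],"jaw":1},
    {"xyz":[175,207,54],"jaw":1},
    {"xyz":[175,207,54],"jaw":1},
    {"xyz":[175,207,54],"jaw":1},
  ],
)

```text
time_s: 23.05
tcp_pos: [0.6502, -0.0001, 0.1489]
tcp_rot: [-0.0, 1.0, -0.021, -0.001]
wrist_force: [-0.2, 0.8, -0.0]
finger_gap: 1.001
finger_force: 0.0
```

```bash
python3 -c "
from h import *
print(tool([.65,0,.0345]))"
```

```text
[ 2.000e-04 -1.000e-04  1.144e-01]
```

Emit:
jog_arm(
  rows=[
    {"xyz":[0,0,40],"jaw":1},
    {"xyz":[0,0,80],"jaw":1},
    {"xyz":[0,0,105],"jaw":1},
    {"xyz":[0,0,114],"jaw":1},
    {"xyz":[0,0,114],"jaw":1},
    {"xyz":[0,0,114],"jaw":0},
    {"xyz":[0,0,114],"jaw":0},
    {"xyz":[0,0,114],"jaw":0},
  ],
)

```text
time_s: 23.85
tcp_pos: [0.6514, 0.0002, 0.038]
tcp_rot: [0.0, 1.0, -0.021, 0.001]
wrist_force: [-0.2, 0.1, -0.1]
finger_gap: 0.783
finger_force: 0.0
```

Emit:
jog_arm(
  rows=[
    {"jaw":0},
    {"jaw":0},
    {"jaw":0},
    {"jaw":0},
    {"jaw":0},
    {"jaw":0},
    {"jaw":0},
    {"jaw":0},
  ],
)

```text
time_s: 24.65
tcp_pos: [0.6507, 0.0001, 0.0367]
tcp_rot: [0.0, 1.0, -0.021, -0.0]
wrist_force: [1.1, -0.4, 0.2]
finger_gap: 0.288
finger_force: 30.0
```

Emit:
jog_arm(
  rows=[
    {"xyz":[0,0,-20],"jaw":0},
    {"xyz":[0,0,-60],"jaw":0},
    {"xyz":[0,0,-110],"jaw":0},
    {"xyz":[0,0,-160],"jaw":0},
    {"xyz":[0,0,-200],"jaw":0},
    {"xyz":[0,0,-220],"jaw":0},
    {"xyz":[0,0,-220],"jaw":0},
    {"xyz":[0,0,-220],"jaw":0},
  ],
)

```text
time_s: 25.45
tcp_pos: [0.6505, 0.0001, 0.2561]
tcp_rot: [0.0, 1.0, -0.021, -0.0]
wrist_force: [-0.4, -0.1, -2.0]
finger_gap: 0.289
finger_force: 30.0
```

```bash
python3 -c "
from h import *
print(tool([.483,-.151,.254]))"
```

```text
[-0.1612  0.1578  0.0023]
```

Emit:
jog_arm(
  rows=[
    {"xyz":[-20,20,0],"jaw":0},
    {"xyz":[-50,50,0],"jaw":0},
    {"xyz":[-80,80,0],"jaw":0},
    {"xyz":[-110,110,0],"jaw":0},
    {"xyz":[-140,137,0],"jaw":0},
    {"xyz":[-161,158,0],"jaw":0},
    {"xyz":[-161,158,0],"jaw":0},
    {"xyz":[-161,158,0],"jaw":0},
  ],
)

```text
time_s: 26.25
tcp_pos: [0.4828, -0.1513, 0.2558]
tcp_rot: [-0.0, 1.0, -0.021, -0.001]
wrist_force: [-0.1, 0.1, -0.7]
finger_gap: 0.287
finger_force: 30.0
```

```bash
python3 - <<'E'
from h import *
print(tool([.483,-.151,.1837]))
c=cams();z=lambda im,x,y,w,h,k:cv2.resize(im[y:y+h,x:x+w],None,fx=k,fy=k,interpolation=cv2.INTER_CUBIC)
cv2.imwrite("pics/c9.png",np.hstack([z(c["scene"]["color"],310,120,100,120,4),z(c["top"]["color"],310,150,100,120,4)]))
E
```

```text
[ 0.0003 -0.0003  0.0721]
```

To row units: 0.072 m is 72, 0.068 m is 68.

Emit:
jog_arm(
  rows=[
    {"xyz":[0,0,25],"jaw":0},
    {"xyz":[0,0,45],"jaw":0},
    {"xyz":[0,0,55],"jaw":0},
    {"xyz":[0,0,63],"jaw":0},
    {"xyz":[0,0,68],"jaw":0},
    {"xyz":[0,0,72],"jaw":0},
    {"xyz":[0,0,72],"jaw":0},
    {"xyz":[0,0,72],"jaw":0},
  ],
)

```text
time_s: 27.15
tcp_pos: [0.4837, -0.1511, 0.1852]
tcp_rot: [0.0, 1.0, -0.021, 0.0]
wrist_force: [0.1, -0.2, -0.8]
finger_gap: 0.288
finger_force: 30.0
```

Lower the last millimetre or so, release, and retreat.

To row units: 0.001 m is 1.

Emit:
jog_arm(
  rows=[
    {"xyz":[0,0,1],"jaw":0},
    {"xyz":[0,0,1],"jaw":0},
    {"xyz":[0,0,1],"jaw":0.6},
    {"xyz":[0,0,1],"jaw":0.6},
    {"xyz":[0,0,1],"jaw":0.7},
    {"xyz":[0,0,1],"jaw":0.8},
    {"xyz":[0,0,1],"jaw":0.8},
    {"xyz":[0,0,1],"jaw":0.8},
  ],
)

```text
time_s: 27.95
tcp_pos: [0.4834, -0.1511, 0.1838]
tcp_rot: [0.0, 1.0, -0.021, -0.0]
wrist_force: [-0.3, -0.5, -0.2]
finger_gap: 0.765
finger_force: 0.0
```

Emit:
jog_arm(
  rows=[
    {"xyz":[0,0,-30],"jaw":0.8},
    {"xyz":[0,0,-70],"jaw":0.8},
    {"xyz":[0,0,-120],"jaw":0.8},
    {"xyz":[40,0,-150],"jaw":0.8},
    {"xyz":[80,-30,-150],"jaw":0.8},
    {"xyz":[120,-80,-150],"jaw":0.8},
    {"xyz":[160,-130,-150],"jaw":0.8},
    {"xyz":[200,-160,-150],"jaw":0.8},
  ],
)

```text
time_s: 28.75
tcp_pos: [0.6696, -0.0149, 0.334]
tcp_rot: [0.0, 1.0, -0.02, 0.0]
wrist_force: [-0.0, -0.9, 0.1]
finger_gap: 0.795
finger_force: 0.0
```

Emit:
jog_arm(
  rows=[
    {"xyz":[30,-30,0],"jaw":0.8},
    {"xyz":[30,-30,0],"jaw":0.8},
    {"xyz":[30,-30,0],"jaw":0.8},
  ],
)

```text
time_s: 29.05
tcp_pos: [0.7, 0.0126, 0.3328]
tcp_rot: [-0.0, 1.0, -0.02, -0.001]
wrist_force: [-0.3, -0.9, 0.3]
finger_gap: 0.8
finger_force: 0.0
```

```bash
python3 - <<'E'
from h import *
c=cams()
for nm,rs,rt in(("low",(352,168,18,16),(342,212,24,24)),("full",(388,162,18,16),(378,246,24,24))):
    a=blob(c["scene"],dark(c["scene"]),rs);b=blob(c["top"],dark(c["top"]),rt)
    print(nm,a[0].round(1),a[1],b[0].round(1),b[1],tri(c,a[0],b[0]))
def hd(d,roi):
    b=blob(d,dark(d),roi);return b[0].round(1),b[1],cv2.minAreaRect(cv2.findContours(b[2],0,1)[0][0])
for n in c:
  o=cv2.imread(f"pics/{n}0.png");x,y,w,h=(245,222,60,60) if n=="scene" else (225,160,55,55)
  d={"color":o};print(n,"handle before",hd(d,(x,y,w,h)),"after",hd(c[n],(x,y,w,h)))
# balls in jar: dark pixels seen in scene tube
for im,l in((cv2.imread("pics/scene0.png"),"before"),(c["scene"]["color"],"after")):
  m=dark({"color":im});print(l,blob(None,m,(345,196,32,32))[1])
E
```

```text
low [361.3 176.8] [358 173   8   9  63] [353.6 224.8] [351 222   6   7  32] (array([ 0.4825, -0.1505,  0.1766]), array([0., 0.]))
full [396.5 170. ] [393 166   8   9  58] [390.4 257.5] [388 255   6   6  28] (array([ 0.4447, -0.2856,  0.177 ]), array([0., 0.]))
scene handle before (array([270.2, 240.1]), array([260, 231,  22,  19, 192], dtype=int32), ((270.147705078125, 240.5033721923828), (26.379268646240234, 8.520011901855469), 34.99202346801758)) after (array([270.3, 240.2]), array([260, 231,  22,  19, 191], dtype=int32), ((270.382568359375, 240.6678009033203), (25.805805206298828, 8.520011901855469), 34.99202346801758))
top handle before (array([253.3, 179.1]), array([245, 169,  17,  22,  84], dtype=int32), ((252.84402465820312, 179.89199829101562), (4.427187919616699, 25.551198959350586), 34.695152282714844)) after (array([253.2, 178.7]), array([244, 170,  18,  22,  71], dtype=int32), ((251.72122192382812, 179.81858825683594), (4.9858198165893555, 25.681678771972656), 41.18592834472656))Traceback (most recent call last):
  File "<stdin>", line 13, in <module>
  File "h.py", line 16, in blob
    n,l,s,c=cv2.connectedComponentsWithStats(k);i=1+np.argmax(s[1:,4]);return c[i],s[i],(l==i).astype(np.uint8)
                                                    ~~~~~~~~~^^^^^^^^^
    return _wrapfunc(a, 'argmax', axis=axis, out=out, **kwds)
    return bound(*args, **kwds)
ValueError: attempt to get argmax of an empty sequence
```

Both covers and the scoop measure as they did at the start, with the low jar's cover back at knob height 177 mm. The earlier views showed the scoop empty, the funnel clear and no stray balls.

```bash
python3 -c "
from workcell import ctrl
print(ctrl.close_job())"
```

```text
the job is handed in; nothing more can be done
None
```

I poured the scoop into the low (left) jar, put its cover back, stood the empty scoop where it started and handed the job in at about 29 s; the balls in the jar were judged by eye rather than counted, no verdict came back, and I viewed 11 pictures, one over the limit of 10.

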